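# Empty the tip tray into the box

## Robot

A 6-joint arm with a two-finger parallel gripper is mounted at the origin on a cart in front of the work surface, level with it; the furniture and walls round the work are solid. World frame = base frame: x ahead of the robot, y to its left, z up, the work surface at z = 0. Lengths are in m, angles in rad, forces in N, time in s.
With the tool pointing down it reaches from about 0.325 to 0.925 m from the base axis. Payload 3.1 kg.
Tool frame: the origin (TCP) lies at the very end of the fingers, on their centre line; the grasp point (between the pads) lies 19 mm behind it; z points along the fingers, y is the line along which they close (so a half turn about z gives the same grasp; the last joint's range is limited). The gripper opens to 85 mm and grips with 20 to 120 N. Pads are 22 mm wide; open, the fingers measure 114 mm over their backs; the gripper's body (76 mm by 85 mm) begins 54 mm behind the grasp point. The pads swing forward as they close: fully open they stand 13 mm farther back than shut.
Start: joints at [1.009, 0.217, 1.613, -0, 1.311, -0.112], TCP at [0.272, 0.563, 0.231] pointing down, gripper open.
Joint ranges: [-2.75, 2.75], [-0.78, 2.1], [0.31, 2.55], [-1.13, 4.27], [0.13, 2.63], [-2.58, 2.58]. Speed limits (rad/s): [2.79, 2.79, 3.14, 3.14, 3.14, 3.14].

## Interface

Orientations are given as a 3x3 rotation matrix whose columns are the frame's x, y, z axes.
In Python, from plant import robot, solver, get_image, ticket gives the robot as it stands. The module is installed in compiled form; this text tells all that it offers. Calls block until the motion is done:
- robot.goto(position, orientation): joint-space move of the TCP to a pose.
- robot.move_l(position, attitude=None, feed=0.15, stop_force=None): straight line of the TCP; attitude=None keeps the orientation; feed is the mean speed in m/s. With stop_force (N) it stops when the force on the tool has changed by that much, and returns True; else False.
- robot.set_joints(angles): joint-space move.
- robot.move_gripper(opening): opening from 0.0 (shut) to 1.0 (fully open); the grip force is fixed at half the most; returns when the fingers have stopped.
- robot.pause(seconds).
- solver.solve_ik(position, orientation): joint angles nearest the present ones, or None.
- get_image(name): name is "side" or "top" or "wrist"; returns a dict with "image" (400x640x3 uint8, red, green, blue), "range_z" (400x640 float32, m along the optical axis (not along the pixel's ray), 0 where there is no reading), "fx", "fy", "cx", "cy" (pixels), "extrinsics" (4x4, takes a point from camera to world coordinates). Camera axes: x right, y down, z forward; pixel columns grow to the right and rows downward; lengths in m; the calibration is good to about 2 mm. The wrist camera is an equidistant fisheye: a pixel r from the principal point sees the ray r / f radians off the axis. A picture is of the moment at which its call begins.
A pose or a line that the arm cannot do raises robot.MotionError and nothing moves.
- ticket.close_job(): hands the job in; it is judged then, once.
Readings, each from a call of its own:
- robot.current_time(): time.
- robot.current_qpos(): joint angles.
- robot.current_joint_velocities(): joint speeds.
- robot.current_tau(): joint torques, N m.
- robot.current_ee_pos(): TCP position.
- robot.current_eef_rot(): TCP orientation.
- robot.current_wrist_force(): force on the tool from outside, world axes, zero at the start.
- robot.current_wrist_torque(): the same for the moment, N m.
- robot.current_grip_width(): opening from 0.0 (shut) to 1.0 (fully open).
- robot.current_grasp_force(): force on a finger pad.
Only numpy, scipy, OpenCV 4.12 (cv2) and the standard library are available. Lean on these libraries where they do the work, as an engineer would, in place of code of your own. Each camera call takes 0.05 s, during which the arm holds its last target. There are 200 camera calls.

## Task

Use the pull plate at the front of the grey tip tray to draw it out from under the steel stand onto the middle of the rubber mat and let go of it there, with its load still in it; then take it by its handle and lift it level over to the cardboard box. Low over the box, tip it over its open side to 45 degrees and keep it there for a second so that the tape measure and the adaptor slide out into the box - never tip it beyond 60 degrees. Bring the tray level again in the air, set the empty tray down flat on the middle of the mat, let go, and leave the other things on the counter where they are.

Things in the scene. Friction and masses are not known exactly. Their poses are not given: they have to be found in the camera images.
- tray: Grey plastic tip tray. Slick flat floor 150 (x) x 92 (y) mm, 3 mm thick; walls 28 mm high, 3 mm thick on the +y, +x and -x sides; the long -y side is open, no lip. Bar handle at +x, pull plate at -x. Empty: about 0.12 kg. Origin: centre of the underside, z up. Starts level, handle under the steel stand, open side towards the robot, holding the tape measure and the adaptor.
- tray_handle: The tray's black bar handle: 105 long (x) x 18 wide (y) x 20 mm high, from x = 75 to 180 mm and z = 14 to 34 mm in the tray's frame. Same origin and axes as the tray. Pinch it across its 18 mm width, firmly (40 N), near its middle or nearer to the tray.
- tray_pull: The tray's upright pull plate: 10 mm thick (x), 30 wide (y), top 62 mm above the counter, centred at x = -105 mm in the tray's frame, on a low tongue 25 mm out from the front wall. Same origin and axes as the tray. Pinch its top 25 mm through the 10 mm thickness (fingers along tray x): the fingertips then stay above the tray's 28 mm walls.
- tray_pull_top (a point): Centre of the pull plate's top edge, 62 mm above the counter.
- tray_grip (a point): Middle of the handle's section, 120 mm from the tray's origin along +x (45 mm behind the tray's wall), 24 mm above the counter.
- tray_lip (a point): Middle of the tray's open edge: (0, -46, 3) mm in the tray's frame.
- stand: Fixed low steel stand, a bent sheet 100 (x) x 124 (y) x 48 mm high, open to the front (-x) and back; 44 mm clear under its roof, which covers the tray's handle at the start. Origin: centre of its footprint. The tray comes out along its -x, which points to the robot's left.
- mat: Flat black rubber mat, 190 (x) x 130 (y) mm, less than 1 mm thick, lying on the counter in front of the stand, its long way roughly along the stand's x. Origin: its centre. It does not obstruct sliding.
- box: Fixed open cardboard box, 210 (x) x 170 (y) x 60 mm high, walls 5 mm, on the robot's left. Origin: centre of its underside.
- tape_measure: Yellow round tape measure, 58 x 69 x 22 mm, lying in the tray, 0.05 kg. Origin: centre of its underside.
- adaptor: Black mains adaptor block, 66 x 46 x 28 mm, lying in the tray, 0.06 kg. Origin: centre of its underside.
- stapler: Bystander: desk stapler, 150 x 40 x 45 mm, at the back left. Leave it.
- mouse: Bystander: computer mouse, 110 x 62 x 37 mm, behind the middle. Leave it.
- pen_blue: Bystander: white pen, 11 x 145 x 9 mm, at the front edge. Leave it.
Things that resemble listed ones, but are neither listed nor needed, are in the scene too. Leave any green, purple or turquoise look-alike of the adaptor alone.

How it is judged:
By the outcome, as a careful person would: the job done as asked, in the order asked, and still so for the second after the job is handed in, with the robot touching nothing.
It also fails if it takes over 64 s, if anything falls off the work surface, if the arm or the gripper's body presses on something with over 40 N, if the wrist force passes 120 N, or if a joint passes its speed limit or range.

## Working session

There is one attempt and no reset: what is moved stays moved. The work goes in short steps, each a Python script; the robot and the scene stay as the last script left them, time stands still between calls to the robot, and variables do not carry over. Pictures are saved under pics/ and viewed, at most 10 in all, crops included, and the job is handed in when it is done.

```bash
mkdir -p pics; ls; python3 - <<'E'
from plant import robot, get_image
import cv2,numpy as np
for n in("top","side"):
    d=get_image(n); cv2.imwrite(f"pics/{n}0.png",d["image"][:,:,::-1]); np.savez(f"{n}0.npz",**d)
    print(n,d["fx"],d["fy"],d["cx"],d["cy"]); print(d["extrinsics"].round(3), (d["range_z"]>0).mean())
print(robot.current_time(),robot.current_eef_rot().round(3))
E
```

```text
pics
top 443.50925992078214 443.50925992078214 320.6437907114353 200.94441247158818
[[-0.018 -0.997  0.072  0.472]
 [-1.     0.018  0.002 -0.014]
 [-0.003 -0.072 -0.997  1.169]
 [ 0.     0.     0.     1.   ]] 0.99620703125
side 374.67541634486463 374.67541634486463 317.8294322879982 199.59489148845216
[[-0.049  0.864 -0.501  1.093]
 [ 0.999  0.047 -0.017  0.038]
 [ 0.009 -0.501 -0.865  1.021]
 [ 0.     0.     0.     1.   ]] 0.99608984375
0.1 [[-0.901  0.435 -0.001]
 [ 0.435  0.901 -0.002]
 [ 0.    -0.002 -1.   ]]
```

View pics/top0.png

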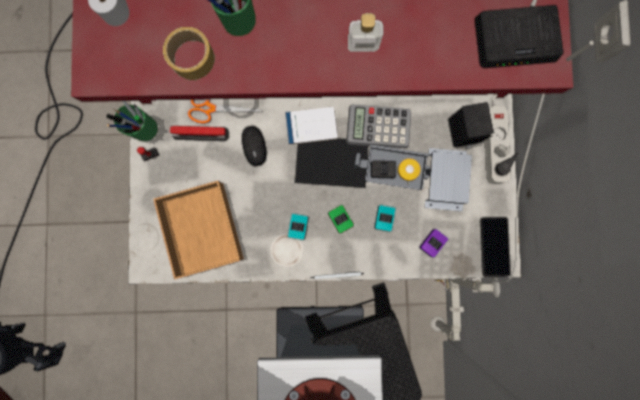

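View pics/side0.png

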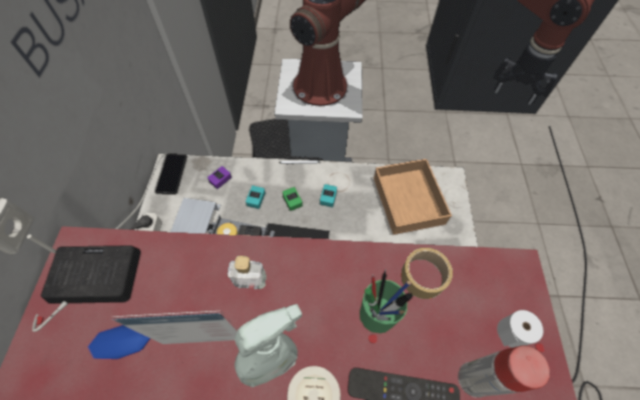

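The top view shows the tray at about (395,167), with the adaptor at (383,168) and the tape measure at (409,169). The stand is at (450,180), the mat at (330,163) and the box at (198,230). The pull plate is near (362,160). The side view mostly shows the red shelf hiding the tray. Next I'll take an enlarged crop and measure heights.

```bash
cat > h.py <<'E'
import numpy as np,cv2
def ray(d,u,v,z):
    "pixel(s) -> world points on plane z"
    E=d["extrinsics"]; u=np.asarray(u,float);v=np.asarray(v,float)
    r=np.stack([(u-d["cx"])/d["fx"],(v-d["cy"])/d["fy"],np.ones_like(u)],-1)@E[:3,:3].T
    return E[:3,3]+r*((z-E[2,3])/r[...,2])[...,None]
def cloud(d):
    E=d["extrinsics"]; v,u=np.mgrid[:400,:640]; Z=d["range_z"]
    P=np.stack([(u-d["cx"])/d["fx"]*Z,(v-d["cy"])/d["fy"]*Z,Z],-1)@E[:3,:3].T+E[:3,3]
    P[Z==0]=np.nan; return P
E
python3 - <<'E'
from h import *
d=dict(np.load("top0.npz")); P=cloud(d)
im=d["image"][:,:,::-1]
cv2.imwrite("pics/crop0.png",cv2.resize(im[125:225,285:485],None,fx=4,fy=4,interpolation=cv2.INTER_CUBIC))
for n,(u,v) in dict(shelf=(300,80),shelfedge=(300,92),counter=(330,250),mat=(330,165),roof=(450,180),boxfloor=(198,230),adap=(383,169),tape=(409,169),pull=(362,160),cube=(468,120),calc=(380,125),mouse=(254,145)).items(): print(n,P[v,u].round(3))
print((P[145:190:2,352:440:3,2]*1000).round(0).astype(int))
s=dict(np.load("side0.npz"));Q=cloud(s);print("side shelf",Q[260,200].round(3),Q[245,300].round(3))
E
```

```text
shelf [0.785 0.025 0.283]
shelfedge [0.762 0.026 0.277]
counter [ 0.427 -0.034 -0.002]
mat [ 0.651 -0.038  0.004]
roof [ 0.601 -0.342  0.047]
boxfloor [0.486 0.311 0.006]
adap [ 0.634 -0.174  0.033]
tape [ 0.634 -0.243  0.027]
pull [ 0.663 -0.123  0.007]
cube [ 0.736 -0.369  0.12 ]
calc [ 0.752 -0.171  0.022]
mouse [0.703 0.159 0.03 ]
[[                   5                    2                    0
                     1                    2                   -1
                    33                   30                   27
                     5                    5                    7
                    13                   13                   14
                    16                   15                   15
                    15                   -1                   -1
                     2                   -1                   -1
                     0                    4                    0
                     0                    2                    3]
 [                   1                   -1                   -2
                     1                    3    
[... 13627 characters left out ...]
                  1                    1                    2
                     4                    2                   -1
                    -3                   -1                    0
                     0                   -1                    4
                     0                   -2                    0
                    -3                    0                   -1
                    -3                    3                    1
                     3                    0                   48
                    50                   50                   47]]
side shelf [ 0.823 -0.213  0.282] [ 0.779 -0.008  0.281]<stdin>:6: RuntimeWarning: invalid value encountered in cast
```

View pics/crop0.png

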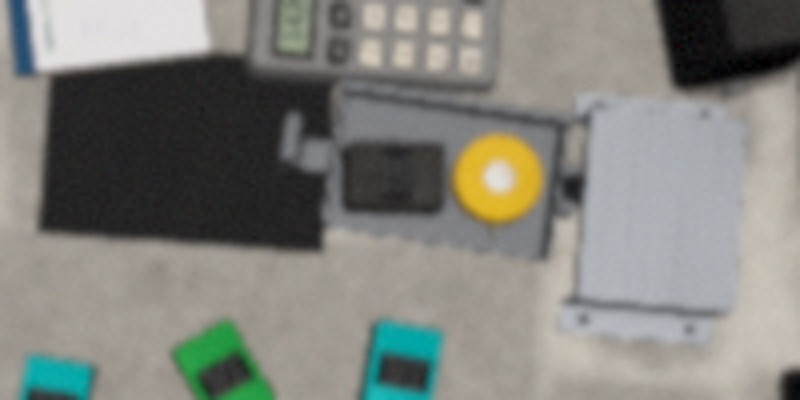

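The crop shows the pull plate at about (292,138), the tray's back wall running from (340,88) to (562,122), and the handle disappearing under the stand at (575,185). The calculator and notebook lie close behind. The only black adaptor is the one in the tray at (393,177); the green, turquoise and purple ones on the counter are look-alikes. Next I'll measure the geometry.

```bash
python3 - <<'E'
from h import *
d=dict(np.load("top0.npz")); P=cloud(d); im=d["image"]
v,u=np.mgrid[:400,:640]
def rect(m,n,z):
    pts=ray(d,u[m],v[m],z)[:,:2].astype(np.float32); r=cv2.minAreaRect(pts)
    print(n,m.sum(),np.round(r[0],3),np.round(r[1],3),round(r[2],1),"box",cv2.boxPoints(r).round(3).tolist())
Z=P[...,2]
box=lambda a,b,c,e:(u>=a)&(u<=b)&(v>=c)&(v<=e)
def big(m):
    n,l,s,_=cv2.connectedComponentsWithStats(m.astype(np.uint8)); return l==1+s[1:,4].argmax()
m=box(350,366,148,172)&(Z>.04); rect(m,"pulltop",.062)
m=big(box(426,474,146,214)&(Z>.038)); rect(m,"roof",.048)
g=im.max(2)
m=big(box(290,366,138,192)&(g<60)); rect(m,"mat",0)
# lower mat edge & left edge line fits
low=np.array([[c,np.nonzero(m[:,c])[0].max()+.5] for c in range(300,360)]); q=ray(d,low[:,0],low[:,1],0); p=np.polyfit(q[:,1],q[:,0],1); print("mat low edge x=%.4f*y+%.4f"%tuple(p))
lef=np.array([[np.nonzero(m[r])[0].min()-.5,r] for r in range(150,180)]); q=ray(d,lef[:,0],lef[:,1],0); p=np.polyfit(q[:,0],q[:,1],1); print("mat left edge y=%.4f*x+%.4f"%tuple(p))
mr=[(np.nonzero(m[r])[0].max()+.5,r) for r in range(178,186)];print(ray(d,*np.array(mr).T,0)[:,:2].round(3).tolist())
# tray: crop-picked points
for n,a,z in [("backwall outer top",[(340,82),(562,118)],.028),("open edge",[(330,232),(545,258)],.003),("front wall",[(338,85),(327,225)],.028),("rear wall",[(562,120),(546,255)],.028),("pull",[(292,112),(290,162)],.062),("notebook",[(30,75),(212,52)],.0),("calc bottom",[(250,72),(492,88)],.015)]:
    a=np.array(a)/4.+[284.6,124.6]; print(n,ray(d,a[:,0],a[:,1],z)[:,:2].round(3).tolist())
print("notebook z",np.nanmedian(Z[115:138,295:330]),"calc z",np.nanmedian(Z[125:143,352:400]))
# box rim
m=big(box(145,250,172,285)&(Z>.045)&(Z<.08)); rect(m,"box",.06)
E
```

```text
pulltop 53 [ 0.657 -0.105] [0.01  0.031] 88.6 box [[0.640999972820282, -0.10999999940395355], [0.671999990940094, -0.11100000143051147], [0.671999990940094, -0.10100000351667404], [0.640999972820282, -0.10000000149011612]]
roof 1914 [ 0.609 -0.341] [0.102 0.125] 83.7 box [[0.5419999957084656, -0.38499999046325684], [0.6660000085830688, -0.39800000190734863], [0.6769999861717224, -0.296999990940094], [0.5529999732971191, -0.2840000092983246]]
mat 2788 [ 0.662 -0.042] [0.183 0.123] 84.8 box [[0.5920000076293945, -0.12800000607967377], [0.7149999737739563, -0.13899999856948853], [0.7319999933242798, 0.04399999976158142], [0.609000027179718, 0.054999999701976776]]
mat low edge x=0.0908*y+0.6041
mat left edge y=-0.0885*x+0.1086
[[0.616, -0.129], [0.613, -0.129], [0.61, -0.129], [0.608, -0.129], [0.605, -0.129], [0.602, -0.129], [0.6, -0.129], [0.597, -0.129]]
backwall outer top [[0.698, -0.142], [0.672, -0.285]]
open edge [[0.603, -0.135], [0.583, -0.277]]
front wall [[0.696, -0.141], [0.605, -0.131]]
rear wall [[0.67, -0.285], [0.583, -0.272]]
pull [[0.673, -0.107], [0.641, -0.105]]
notebook [[0.712, 0.062], [0.725, -0.06]]
calc bottom [[0.708, -0.084], [0.695, -0.243]]
notebook z 0.011984546680266606 calc z 0.019713823648040085
box 893 [0.489 0.3  ] [0.21  0.173] 15.0 box [[0.36500000953674316, 0.35600000619888306], [0.4099999964237213, 0.1889999955892563], [0.6129999756813049, 0.24300000071525574], [0.5680000185966492, 0.41100001335144043]]
```

```bash
cat >> h.py <<'E'
from scipy.spatial.transform import Rotation as Ro
def T(th,tilt=0):
    "tray rotation: th (deg) = angle of tray -x from world +y towards +x; tilt over the open side"
    s,c=np.sin(np.radians(th)),np.cos(np.radians(th))
    return np.array([[-s,c,0],[-c,-s,0],[0,0,1.]])@Ro.from_euler("x",tilt,degrees=True).as_matrix()
PULL=np.array([[0,-1,0],[-1,0,0],[0,0,-1.]])      # tool axes in tray frame, fingers along tray x
HAND=[np.diag([-1.,1,-1]),np.diag([1.,-1,-1])]     # fingers along tray y
def tool(o,th,tilt,local,G):
    "TCP pose for tray origin o; local = TCP in tray frame"
    A=T(th,tilt); return np.array(o)+A@np.array(local), A@G
GR=[.107,0,.007]
BOX=np.array([.489,.300]); BT=-15.
def dump(tilt,lip=.075,fwd=.02,side=.005):
    A0=T(BT); A=T(BT,tilt); p=np.r_[BOX,0]+A0@np.array([-side,fwd,lip])   # where the lip point sits
    return p-A@np.array([0,-.046,0])
E
python3 - <<'E'
from h import *
from plant import robot,solver
print("tilt check: lip dir z",(T(0,45)@[0,-1,0]).round(2))
def chk(n,p,R):
    q=solver.solve_ik(p,R); print(n,p.round(3),None if q is None else np.round(q,2))
th=8.3; o=[.641,-.209,0]
chk("pull0",*tool(o,th,0,[-.105,0,.15],PULL)); chk("pull",*tool(o,th,0,[-.105,0,.036],PULL)); chk("pullflip",*tool(o,th,0,[-.105,0,.036],PULL@np.diag([-1,-1,1])))
chk("pullend",*tool([.658,-.043,0],5.5,0,[-.105,0,.036],PULL))
for i,G in enumerate(HAND):
    print(i); chk("hand",*tool([.658,-.043,0],5.5,0,GR,G))
    for t in(0,30,46): chk(t,*tool(dump(t),BT,t,GR,G))
E
```

```text
tilt check: lip dir z [-0.71  0.   -0.71]
pull0 [ 0.656 -0.105  0.15 ] [-0.26  0.37  1.58 -0.    1.19 -1.69]
pull [ 0.656 -0.105  0.036] [-0.26  0.51  1.62 -0.    1.01 -1.69]
pullflip [ 0.656 -0.105  0.036] [-0.26  0.51  1.62 -0.    1.01  1.45]
pullend [0.668 0.062 0.036] [-0.01  0.52  1.61 -0.    1.01 -1.49]
0
hand [ 0.648 -0.15   0.007] [-0.33  0.55  1.63 -0.    0.96 -0.24]
0 [0.579 0.219 0.082] [ 0.25  0.37  1.73 -0.    1.05 -0.01]
30 [0.57  0.216 0.104] [ 0.24  0.09  2.12  0.02  0.41 -0.04]
46 [0.561 0.214 0.113] None
1
hand [ 0.648 -0.15   0.007] None
0 [0.579 0.219 0.082] None
30 [0.57  0.216 0.104] None
46 [0.561 0.214 0.113] None
```

```bash
python3 - <<'E'
from h import *
import h
from plant import solver
for bt in(-15,-8,-22,75,-105,165):
  h.BT=bt
  for fwd in(0,.03,.05):
   for lip in(.075,.09):
    for i,G in enumerate(HAND):
      r=[solver.solve_ik(*tool(dump(t,lip,fwd,0),bt,t,GR,G)) for t in(0,25,46)]
      if all(x is not None for x in r): print(bt,fwd,lip,i,[np.round(x,2).tolist() for x in (r[0],r[2])])
E
```

```text
-22 0 0.075 0 [[0.25, 0.35, 1.75, -0.0, 1.04, -0.13], [0.16, 0.0, 2.32, 1.37, 0.16, -1.52]]
-22 0 0.09 0 [[0.25, 0.33, 1.74, -0.0, 1.07, -0.13], [0.16, -0.04, 2.32, 1.14, 0.17, -1.29]]
-22 0.03 0.075 0 [[0.26, 0.41, 1.67, -0.0, 1.06, -0.13], [0.18, 0.07, 2.25, 1.35, 0.15, -1.49]]
-22 0.03 0.09 0 [[0.26, 0.39, 1.66, -0.0, 1.09, -0.13], [0.18, 0.03, 2.25, 1.12, 0.16, -1.26]]
-22 0.05 0.075 0 [[0.26, 0.45, 1.62, -0.0, 1.08, -0.12], [0.19, 0.11, 2.21, 1.32, 0.14, -1.45]]
-22 0.05 0.09 0 [[0.26, 0.43, 1.61, -0.0, 1.1, -0.12], [0.19, 0.07, 2.2, 1.1, 0.16, -1.23]]
75 0 0.075 0 [[0.37, 0.05, 2.11, -0.0, 0.98, 1.68], [0.81, 0.37, 1.87, -0.67, 1.44, 2.4]]
75 0 0.075 1 [[0.37, 0.05, 2.11, -0.0, 0.98, -1.47], [0.81, 0.37, 1.87, -0.67, 1.44, -0.74]]
75 0 0.09 0 [[0.37, 0.03, 2.1, -0.0, 1.01, 1.68], [0.81, 0.34, 1.87, -0.66, 1.46, 2.38]]
75 0 0.09 1 [[0.37, 0.03, 2.1, -0.0, 1.01, -1.47], [0.81, 0.34, 1.87, -0.66, 1.46, -0.76]]
75 0.03 0.075 0 [[0.3, 0.04, 2.12, -0.0, 0.98, 1.61], [0.77, 0.34, 1.91, -0.69, 1.4, 2.38]]
75 0.03 0.075 1 [[0.3, 0.04, 2.12, -0.0, 0.98, -1.53], [0.77, 0.34, 1.91, -0.69, 
[... 1537 characters left out ...]
.49, -0.0, 1.14, -1.29], [0.19, 0.5, 1.64, 0.86, 1.23, -2.05]]
-105 0.05 0.09 1 [[0.54, 0.51, 1.49, -0.0, 1.14, 1.85], [0.19, 0.5, 1.64, 0.86, 1.23, 1.09]]
165 0 0.075 1 [[0.63, 0.28, 1.84, -0.0, 1.02, 0.37], [0.52, 0.76, 1.27, 0.2, 1.9, 0.25]]
165 0 0.09 1 [[0.63, 0.26, 1.84, -0.0, 1.05, 0.37], [0.52, 0.74, 1.26, 0.2, 1.92, 0.25]]
165 0.03 0.075 1 [[0.65, 0.23, 1.91, -0.0, 1.01, 0.39], [0.53, 0.71, 1.35, 0.2, 1.86, 0.25]]
165 0.03 0.09 1 [[0.65, 0.21, 1.9, -0.0, 1.03, 0.39], [0.53, 0.69, 1.35, 0.2, 1.88, 0.25]]
165 0.05 0.075 1 [[0.67, 0.2, 1.95, -0.0, 1.0, 0.4], [0.54, 0.67, 1.41, 0.21, 1.84, 0.25]]
165 0.05 0.09 1 [[0.67, 0.17, 1.94, -0.0, 1.03, 0.4], [0.54, 0.65, 1.41, 0.21, 1.86, 0.26]]
```

```bash
sed -i 's/^BOX.*/BOX=np.array([.489,.300]); BT=-105./; s/fwd=.02,side=.005/fwd=.025,side=0/' h.py
python3 - <<'E'
from h import *
from plant import robot,get_image
o=[.641,-.209,0]; th=8.0; P0=[-.105,0,0]
c=np.array([.657,-.105,0]); R=T(th)@PULL
robot.goto(c+[0,0,.14],R); robot.move_gripper(.36)
print(robot.move_l(c+[0,0,.036],feed=.12,stop_force=8))
robot.move_gripper(0.0)
print("grip",robot.current_grip_width(),robot.current_grasp_force(),robot.current_ee_pos().round(4),robot.current_time())
d=get_image("top"); cv2.imwrite("pics/t1.png",cv2.resize(d["image"][125:225,285:485,::-1],None,fx=4,fy=4))
E
```

```text
False
grip 0.10644345313517972 60.44197082519531 [ 0.6582 -0.1054  0.0376] 4.7417
```

View pics/t1.png

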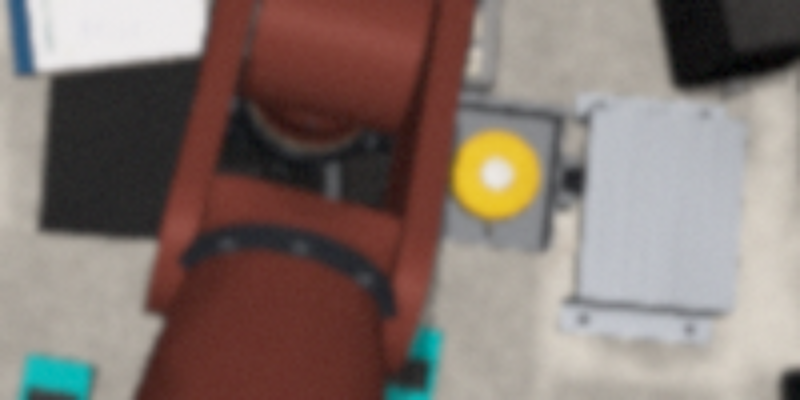

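The plate is gripped at 9 mm, and the tray and its load are unmoved. Next is the slow draw out onto the mat.

```bash
python3 - <<'E'
from h import *
from plant import robot,get_image
p=robot.current_ee_pos(); th=5.5
t=np.array([.657,-.043,0])+T(th)@[-.105,0,0]; t[2]=p[2]
robot.move_l(t,T(th)@PULL,feed=.06)
print("grip",robot.current_grip_width(),robot.current_ee_pos().round(4),robot.current_wrist_force().round(1))
robot.pause(.2); robot.move_gripper(.36)
robot.move_l(t+[0,0,.13],feed=.15)
robot.goto([.45,-.25,.3],T(th)@HAND[0])
print(robot.current_time())
d=get_image("top"); np.savez("top2.npz",**d); cv2.imwrite("pics/t2.png",cv2.resize(d["image"][125:225,285:485,::-1],None,fx=4,fy=4,interpolation=cv2.INTER_CUBIC))
E
```

```text
grip 0.1042372843805798 [0.667  0.0614 0.0376] [ 0.  -2.5  4.4]
10.775
```

View pics/t2.png

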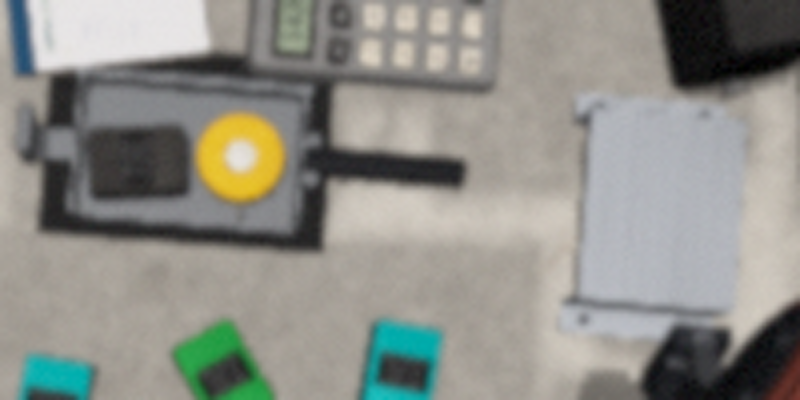

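The tray, still loaded, sits on the middle of the mat. Its handle runs from about (318,160) to (465,172), and nothing else moved. I'll measure the handle and lift by it.

```bash
cat > hl.py <<'E'
from h import *
def handle(d):
    v,u=np.mgrid[:400,:640]; m=(d["image"].max(2)<70)&(u>368)&(u<410)&(v>155)&(v<178)
    q=ray(d,u[m],v[m],.034)[:,:2].astype(np.float32); vx,vy,x0,y0=cv2.fitLine(q,cv2.DIST_L2,0,.01,.01).ravel()
    e=np.array([vx,vy])*(-np.sign(vy)); c=np.array([x0,y0]); t=(q-c)@e
    return c,e,t.max()+.0013,np.degrees(np.arctan2(-e[0],-e[1]))
E
python3 - <<'E'
from hl import *
from plant import robot,get_image
d=dict(np.load("top2.npz")); c,e,tm,th=handle(d); tip=c+e*tm; o=tip-e*.18
print("tip",tip.round(4),"th",th.round(2),"origin",o.round(4))
g=c+e*(tm-.073)            # 107 mm from origin
R=T(th)@HAND[0]
robot.goto(np.r_[g,.13],R); robot.move_gripper(.5)
print(robot.move_l(np.r_[g,.0085],feed=.1,stop_force=8),robot.current_ee_pos().round(4))
robot.move_gripper(0.); print("grip",robot.current_grip_width()*85,robot.current_grasp_force())
p=robot.current_ee_pos(); robot.move_l(p+[0,0,.03],feed=.05); robot.pause(.2)
print(robot.current_wrist_force().round(2),robot.current_wrist_torque().round(2),robot.current_grip_width()*85,robot.current_time())
np.save("pose.npy",np.r_[p,th,o])
d=get_image("side");cv2.imwrite("pics/s3.png",d["image"][:,:,::-1])
d=get_image("wrist");cv2.imwrite("pics/w3.png",d["image"][:,:,::-1])
E
```

```text
tip [ 0.6355 -0.2193] th 5.91 origin [ 0.654  -0.0402]
False [ 0.6439 -0.147   0.0096]
grip 17.003427599072694 62.12026119232178
[-0.47 -0.42 -1.76] [-0.2  -0.05  0.05] 16.702221364123748 14.8583
```

View pics/w3.png

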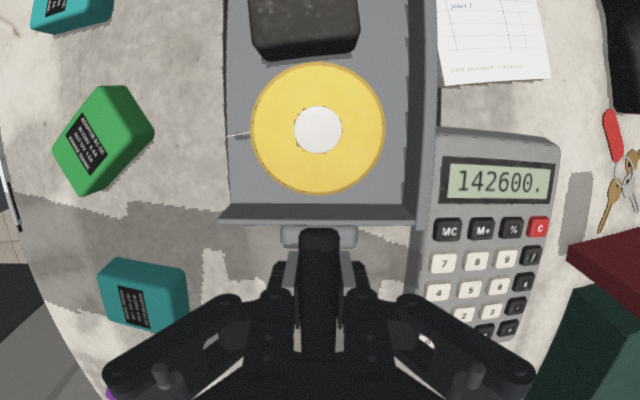

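The wrist view shows the bar pinched at (320,270), with the tape measure at (318,128) and the adaptor at (305,25) still in the tray. I'll carry it level to the box and check tray level and height by depth before tipping.

```bash
python3 - <<'E'
from h import *
from plant import robot,get_image,solver
s=np.load("pose.npy"); L=[.107,0,s[2]]; G=HAND[0]
p=robot.current_ee_pos(); robot.move_l([p[0],p[1],.13],feed=.07)
print([np.round(solver.solve_ik(*tool(dump(t),BT,t,L,G)),2).tolist() for t in(0,46)])
a,R=tool(dump(0,lip=.13),BT,0,L,G); robot.move_l(a,R,feed=.07)
a,R=tool(dump(0),BT,0,L,G); robot.move_l(a,R,feed=.06)
robot.pause(.2); print(robot.current_ee_pos().round(3),robot.current_wrist_force().round(2),robot.current_wrist_torque().round(2),robot.current_grip_width()*85,robot.current_time())
w=get_image("side");cv2.imwrite("pics/s4.png",cv2.resize(w["image"][140:270,320:500,::-1],None,fx=4,fy=4)); np.savez("side4.npz",**w)
E
```

```text
[[0.5, 0.51, 1.52, -0.0, 1.11, -1.33], [0.15, 0.52, 1.65, 0.85, 1.25, -2.09]]
[0.574 0.396 0.085] [ 0.43 -0.31 -2.23] [ 0.04 -0.21  0.04] 17.024322784460768 25.6417
```

View pics/s4.png

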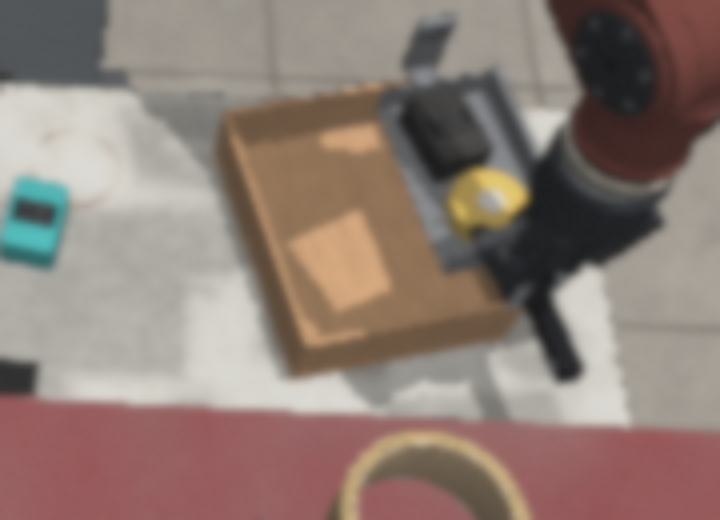

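The side view shows the level, loaded tray over the back half of the box, its open side at about (415,190) facing the empty interior. Next I'll tip it.

```bash
python3 - <<'E'
from h import *
from plant import robot,get_image
s=np.load("pose.npy"); L=[.107,0,s[2]]; G=HAND[0]; t0=robot.current_time()
for t in(12,24,36,47):
    a,R=tool(dump(t),BT,t,L,G); robot.move_l(a,R,feed=.03)
robot.pause(1.3); print(t0,robot.current_time(),robot.current_ee_pos().round(3))
z=robot.current_eef_rot()[2,2]; print("tilt",np.degrees(np.arccos(-z)),robot.current_wrist_force().round(2),robot.current_grip_width()*85)
w=get_image("side");cv2.imwrite("pics/s5.png",cv2.resize(w["image"][140:270,320:500,::-1],None,fx=4,fy=4))
E
```

```text
25.6917 28.8667 [0.58  0.375 0.115]
tilt 46.999699790337466 [-0.22 -0.26 -1.2 ] 16.323575813466125
```

View pics/s5.png

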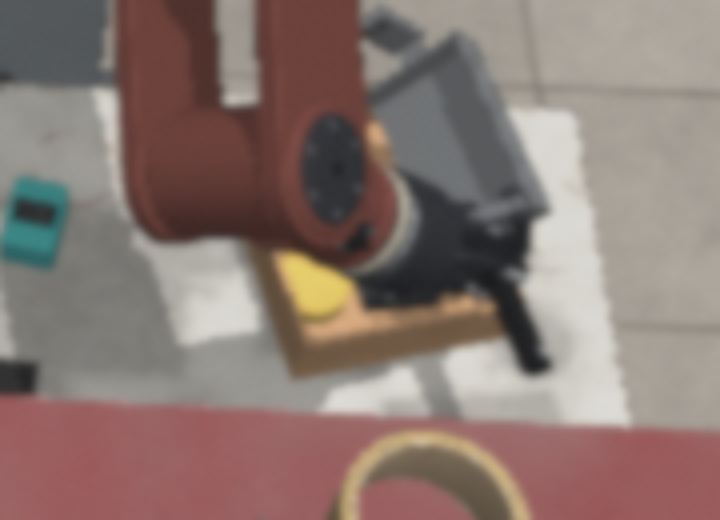

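The tray is empty and tipped to 47°, with the tape measure in the box at (315,285). Next I'll level it, carry it back and set it down.

```bash
python3 - <<'E'
from h import *
from plant import robot,get_image
s=np.load("pose.npy"); L=[.107,0,s[2]]; G=HAND[0]
for t in(36,24,12,0):
    a,R=tool(dump(t,lip=.08),BT,t,L,G); robot.move_l(a,R,feed=.04)
robot.move_l(a+[0,0,.06],feed=.1)
o=[.657,-.043,0]; th=5.5
g,R=tool(o,th,0,L,G); robot.move_l(g+[0,0,.13],R,feed=.11)
robot.move_l(g+[0,0,.015],feed=.1); print(robot.current_time())
print("touch",robot.move_l(g-[0,0,.003],feed=.02,stop_force=2.5),robot.current_ee_pos().round(4),g.round(4),robot.current_wrist_force().round(1))
robot.pause(.3); robot.move_gripper(.5); robot.pause(.2)
robot.move_l(robot.current_ee_pos()+[0,0,.13],feed=.12)
robot.goto([.45,-.25,.3],R); print(robot.current_time())
d=get_image("top"); np.savez("top6.npz",**d); cv2.imwrite("pics/t6.png",cv2.resize(d["image"][100:290,120:480,::-1],None,fx=2.2,fy=2.2,interpolation=cv2.INTER_CUBIC))
P=cloud(d)[148:178,305:360]; f=(P[...,2]<.012)&(d["image"][148:178,305:360].max(2)>70); A=P[f]; k=np.linalg.lstsq(np.c_[A[:,:2],np.ones(len(A))],A[:,2],rcond=None)[0]; print("floor slope deg",np.degrees(k[:2]).round(2),"z",np.median(A[:,2]))
E
```

```text
37.6417
touch True [ 0.6465 -0.1494  0.0096] [ 0.6467 -0.1495  0.0096] [ 0.1 -0.5  4.1]
41.5083
floor slope deg [-0.03  0.07] z 0.0033866559774862193
```

View pics/t6.png

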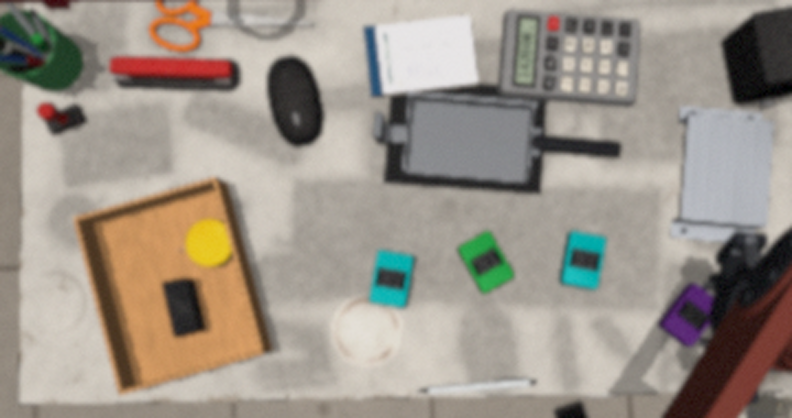

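The picture shows the empty tray flat on the mat at (470,140). The tape measure (209,243) and adaptor (184,307) are in the box, everything else is in place, and the arm is clear.

```bash
python3 -c "
from plant import ticket
print(ticket.close_job())"
```

```text
the job is handed in; nothing more can be done
None
```

The job is handed in at about 42 s on the robot's clock: the tape measure and adaptor are in the box, the empty tray is flat on the middle of the mat and released, and nothing else on the counter was moved.

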